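Swap two stain bottles in the field lab van

ROBOT

A 6-joint arm with a two-finger parallel gripper is mounted at the origin on the work surface. World frame = base frame: x ahead of the robot, y to its left, z up, the work surface at z = 0. Lengths are in m, angles in rad, forces in N, time in s.
With the tool pointing down it reaches from about 0.35 to 0.85 m from the base axis. Payload 8.1 kg.
Tool frame: the origin (TCP) lies on the centre line of the jaws, within the pads' length; the fingertips stand finger_overhang ahead of it and the grasp point (between the pads) lies 3 mm ahead of it (finger_overhang is the distance from the TCP to the fingertips, in m); z points along the fingers, y is the line along which they close (so a half turn about z gives the same grasp; the last joint's range is limited). The gripper opens to 85 mm and grips with 20 to 120 N. Pads are 22 mm wide; open, the fingers measure 114 mm over their backs; the gripper's body (76 mm by 85 mm) begins 54 mm behind the grasp point. The pads swing forward as they close: fully open they stand 13 mm farther back than shut.
Start: joints at [-1.407, 0.13, 1.488, -0, 1.523, -0.085], TCP at [0.148, -0.582, 0.253] pointing down, gripper open.
Joint ranges: [-2.96, 2.96], [-0.89, 2.26], [0.02, 2.5], [-1.34, 4.48], [0, 2.73], [-2.66, 2.66]. Speed limits (rad/s): [2.39, 2.39, 2.79, 3.14, 3.14, 3.14].

INTERFACE

Orientations are given as a rotation vector (axis times angle).
In Python, from bench import * gives the robot as it stands.
- The arm moves only by the shell command python3 -m handwheel 'ROWS' [FORCE]. ROWS is JSON, a list of rows, each a list of 3 entries, a list of its own where there are three numbers: the turn, a rotation vector about the tool's x, y, z in degrees, then the shift along the tool's x, y, z in mm, then the closure, from 0 (fully open) to 1 (shut). In form: [[[ax, ay, az], [dx, dy, dz], jaw], ...]. A call has 1 to 10 rows; each row shifts and turns the commanded pose from where the row before left it, along the tool's axes as they then stand; what a row does not reach is not made up. A row lasts 1/12 s, in which the tool goes at most 41.7 mm and 7.16 degrees, less where a joint would pass 70% of its speed; a pose out of reach is approached as far as the arm can. A call is refused whole if a number of a shift passes 41.7 or a number of a turn 7.16, either way. A call with a gripper value outside its range is refused whole. The fingers move at their own pace and stop on an object; FORCE is the grip in N (left out, the last holds). Time passes only in rows, so rows that do not move let the fingers close. It gives the time, the measured TCP pose, the force, the opening and the grip force at its end, in the units of the state.
- get_state(): the state, without advancing time (a new reading comes with each control period).
- capture(name): name is "side" or "top" or "wrist"; returns a dict with "frame" (480x640x3 uint8, blue, green, red), "depth" (480x640 float32, m along the optical axis (not along the pixel's ray), 0 where there is no reading), "mtx" (3x3 intrinsics, pixels), "R" (3x3) and "t" (3): a world point X has camera coordinates R X + t; the wrist camera has in their place "T_tool_cam" (4x4, takes a point from camera to tool coordinates, whose origin is the TCP and whose axes are the flange's). Camera axes: x right, y down, z forward; pixel columns grow to the right and rows downward; lengths in m; the calibration is good to about 2 mm. A picture is of the moment at which its call begins: read the wrist's pose just before it.
- job_done(): hands the job in; it is judged then, once.
The state is a dict: "clock": time; "joint_positions": joint angles; "dq": joint speeds; "tau": joint torques, N m; "eef_pos": TCP position; "tool_rot": TCP orientation; "wrist_force": force on the tool from outside, world axes, zero at the start; "torque": the same for the moment, N m; "opening": opening from 0.0 (shut) to 1.0 (fully open); "gripper_force": force on a finger pad.
Only numpy, scipy, OpenCV 4.12 (cv2) and the standard library are available. Lean on these libraries where they do the work, as an engineer would, in place of code of your own. Each camera call takes 0.05 s, during which the arm holds its last target. There are 200 camera calls.

TASK

The blue-capped and the yellow-capped stain bottles were put back in each other's places on the white stain rack: swap them, so that each stands upright and centred on the round place where the other one stood. Keep them upright, set them down gently rather than dropping them, and leave the white-capped bottle where it is.

Things in the scene. Friction and masses are not known exactly. Their poses are not given: they have to be found in the camera images.
- blue_bottle: Stain bottle with the blue cap: amber cylinder 44 mm in diameter up to 66 mm, narrow neck, round blue cap 34 mm in diameter from 77 to 95 mm (top); white label with a blue band; about 0.16 kg. Origin: centre of its underside, z up its axis. Not the conical flask, whose cap is blue too.
- yellow_bottle: Stain bottle with the yellow cap: amber cylinder 44 mm in diameter up to 66 mm, narrow neck, round yellow cap 34 mm in diameter from 77 to 95 mm (top); white label with a yellow band; about 0.16 kg. Origin: centre of its underside, z up its axis. Not the squat white jar with a yellow lid.
- white_bottle: Stain bottle with the white cap, to be left standing: amber cylinder 44 mm in diameter up to 66 mm, narrow neck, round white cap 34 mm in diameter from 77 to 95 mm (top); plain white label; about 0.16 kg. Origin: centre of its underside, z up its axis.
- rack: Fixed white board, 150 (its x) by 460 (its y) by 12 mm. Origin: centre of its underside; x roughly away from the robot, z up. Four flush grey round places, 64 mm across, on its top at x = 0, y = +165, +55, -55, -165 mm. The bottles stand in any order, within 6 mm of centre, at +55, -55, -165; +165 starts empty, handy for parking. Nothing but the bottles stands on or within 20 mm of it.

How it is judged:
At the end, for the whole second after the job is handed in: The blue and the yellow bottle have changed places: each stands at rest on the rack, upright within 6 degrees, within 18 mm (along and across the rack) of the centre of the place where the other one stood. The white bottle stands within 20 mm of where it was ((y of blue_bottle in the frame of rack between 0.037 and 0.073 m or y of blue_bottle in the frame of rack between -0.073 and -0.037 m or y of blue_bottle in the frame of rack between -0.183 and -0.147 m) and x of blue_bottle in the frame of rack between -0.018 and 0.018 m and z of blue_bottle in the frame of rack between 0.008 and 0.017 m and angle between each of blue_bottle, yellow_bottle, white_bottle's own z axis and vertical below 0.1 rad and distance of each of blue_bottle, yellow_bottle from where it was at the start of the episode above 0.08 m and linear speed of each of blue_bottle, yellow_bottle below 0.02 m/s and (y of yellow_bottle in the frame of rack between 0.037 and 0.073 m or y of yellow_bottle in the frame of rack between -0.073 and -0.037 m or y of yellow_bottle in the frame of rack between -0.183 and -0.147 m) and x of yellow_bottle in the frame of rack between -0.018 and 0.018 m and z of yellow_bottle in the frame of rack between 0.008 and 0.017 m and distance of white_bottle from where it was at the start of the episode below 0.02 m); the robot touches nothing.
It fails at once if the blue or the yellow bottle tipped by more than 35 degrees (angle between any of blue_bottle, yellow_bottle's own z axis and vertical above 0.61 rad).
It fails at once if the blue or the yellow bottle dropped (moving out of the fingers faster than a fall of 25 mm gives) ((linear speed of blue_bottle above 0.7 m/s and contact force between blue_bottle and the fingers below 0.1 N) or (linear speed of yellow_bottle above 0.7 m/s and contact force between yellow_bottle and the fingers below 0.1 N)).
It fails at once if the white bottle shifted by more than 20 mm or knocked over (distance of white_bottle from where it was at the start of the episode above 0.02 m or angle between white_bottle's own z axis and vertical above 0.4 rad).
It also fails if it takes over 67 s, if anything falls off the work surface, if the arm or the gripper's body presses on something with over 40 N, if the wrist force passes 120 N, or if a joint passes its speed limit or range.

## Working session

There is one attempt and no reset: what is moved stays moved. The work goes in short steps, Python scripts to look and compute and a shell command to move; the robot and the scene stay as the last step left them, time stands still between calls to the robot, and variables do not carry over. Pictures are saved under pics/ and viewed, at most 10 in all, crops included, and the job is handed in when it is done.

```bash
ls; mkdir -p pics
python3 - <<'E'
from bench import *
import cv2, numpy as np
s=get_state()
for k,v in s.items(): print(k,v)
for n in ("top","side"):
    c=capture(n); cv2.imwrite(f"pics/{n}0.png",c["frame"]); np.savez(f"{n}0.npz",**c)
    print(n,c["mtx"],c["R"],c["t"])
E
```

```text
pics
clock 0.0
joint_positions [-1.40741318e+00  1.31170279e-01  1.48930000e+00  9.77335763e-06
  1.52299084e+00 -8.54080646e-02]
dq [ 0.0006913   0.00113804 -0.00150265  0.00048852 -0.00068142 -0.00261768]
tau [ 1.42354472e-05 -5.69408727e+01 -5.00547695e+01 -2.25500463e-05
  1.50930835e-02  1.88823907e-05]
eef_pos [ 0.14767571 -0.58101147  0.25222757]
tool_rot [-3.11546416e+00 -3.89560761e-01  9.90177245e-05]
wrist_force [0.2045226  0.07548628 0.32153505]
torque [-0.02837647  0.01438046 -0.02875324]
gripper_force 0.0
opening 0.9980968495171411
top [[582.36760837   0.         320.6278515 ]
 [  0.         582.36760837 241.24867724]
 [  0.           0.           1.        ]] [[ 0.02469898 -0.99968034 -0.00540144]
 [-0.98799186 -0.02358515 -0.1526952 ]
 [ 0.15251899  0.009108   -0.98825857]] [-0.03330404  0.5506235   0.72862965]
side [[445.31498941   0.         324.79495764]
 [  0.         445.31498941 236.48066096]
 [  0.           0.           1.        ]] [[-0.73029737 -0.68311823  0.00390249]
 [-0.47955722  0.50859239 -0.71509346]
 [ 0.4865086  -0.52410233 -0.69901797]] [0.41166604 0.30606135 0.39019276]
```

View pics/top0.png

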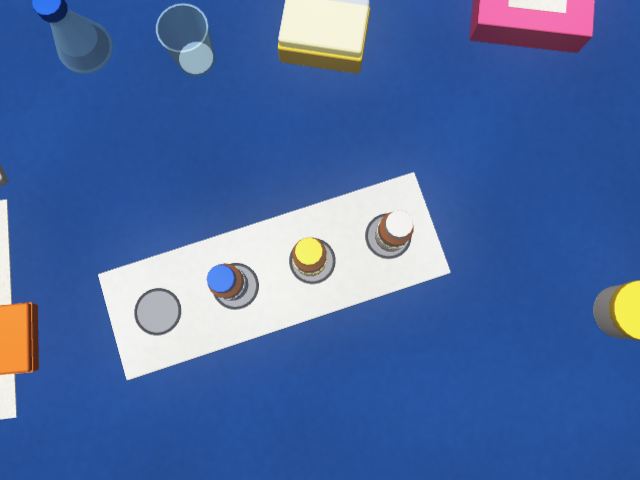

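View pics/side0.png

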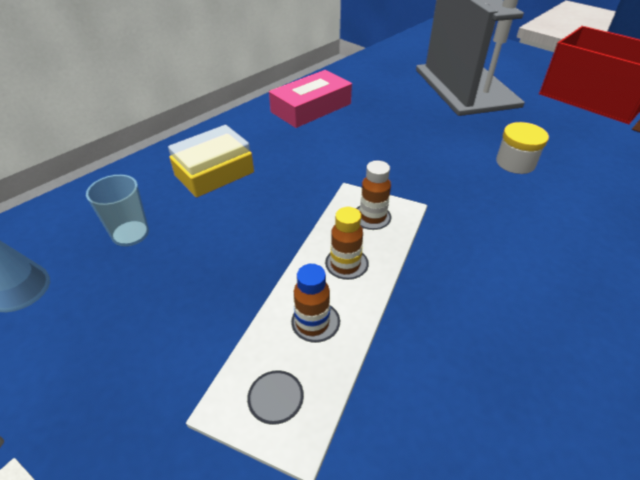

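The top view shows the rack, with the empty place near (158,311), the blue cap at (221,279), yellow at (309,251) and white at (399,222). So blue is at +55, yellow at -55 and white at -165, and the side view agrees.

```bash
cat > h.py <<'E'
import cv2, numpy as np
def ray(c,px,z):
    d=c["R"].T@np.linalg.solve(c["mtx"],[px[0],px[1],1.]); o=-c["R"].T@c["t"]
    return o+d*(z-o[2])/d[2]
def blob(m,near,amin=100):
    n,l,s,ce=cv2.connectedComponentsWithStats(m.astype(np.uint8))
    k=[i for i in range(1,n) if s[i,4]>amin]
    i=min(k,key=lambda i:np.hypot(*(ce[i]-near)))
    cs,_=cv2.findContours((l==i).astype(np.uint8),cv2.RETR_EXTERNAL,cv2.CHAIN_APPROX_NONE)
    return ce[i],s[i],max(cs,key=cv2.contourArea)
def masks(f):
    h,s,v=cv2.split(cv2.cvtColor(f,cv2.COLOR_BGR2HSV))
    return dict(white=(s<40)&(v>190),yellow=(h>20)&(h<35)&(s>150)&(v>150),blue=(h>105)&(h<120)&(s>150)&(v>200))
E
python3 - <<'E'
from h import *
import itertools
T=np.load("top0.npz"); S=np.load("side0.npz")
for nm,C,ns in (("top",T,dict(blue=(221,279),yellow=(309,251),white=(399,222))),("side",S,dict(blue=(311,274),yellow=(347,216),white=(377,170)))):
    m=masks(C["frame"])
    for k,n in ns.items():
        mk=m[k].copy()
        if k=="white":
            w=np.zeros_like(mk); w[n[1]-16:n[1]+17,n[0]-17:n[0]+18]=1; mk&=w
        ce,s,c=blob(mk,n,80); (x,y),(a,b),t=cv2.fitEllipse(c)
        print(nm,k,s,np.round(ce,1),np.round((x,y,a,b),1),np.round(ray(C,(x,y),.107),4), np.round(ray(C,ce,.107),4))
f=T["frame"]; h,s,v=cv2.split(cv2.cvtColor(f,cv2.COLOR_BGR2HSV))
m=(s<60)&(v>90); m[:, :60]=0; m[:120]=0
ce,st,c=blob(cv2.morphologyEx(m.astype(np.uint8),cv2.MORPH_CLOSE,np.ones((9,9))),(275,276),5000)
P=np.array([ray(T,p[0],.012)[:2] for p in c],np.float32)
r=cv2.minAreaRect(P); print(r)
g=(s<60)&(v>100)&(v<190)
ce,st,c=blob(g,(158,311),300); (x,y),ab,t=cv2.fitEllipse(c); print("empty",x,y,ab,ray(T,(x,y),.012))
E
```

```text
top blue [207 265  27  27 550] [220.2 278.1] [220.2 278.1  25.   26.2] [0.4937 0.0989 0.107 ] [0.4937 0.0989 0.107 ]
top yellow [278  44  85  17 276] [320.   53.4] [323.7  50.9   9.5  92.3] [ 0.787  -0.0184  0.107 ] [ 0.7834 -0.0137  0.107 ]
top white [382 206  35  33 899] [401.  219.8] [401.1 219.8  32.7  37.5] [ 0.57   -0.1177  0.107 ] [ 0.57   -0.1177  0.107 ]
side blue [297 264  28  21 450] [310.6 274.1] [310.6 274.1  20.1  26.5] [0.4942 0.0984 0.107 ] [0.4942 0.0984 0.107 ]
side yellow [336 207  25  20 371] [347.2 216.2] [347.1 216.2  17.1  26.2] [ 0.5288 -0.0043  0.107 ] [ 0.5287 -0.0044  0.107 ]
side white [367 161  22  13 232] [377.8 166.9] [377.8 166.9  12.3  21.5] [ 0.5673 -0.1168  0.107 ] [ 0.5673 -0.1168  0.107 ]
((0.5107036828994751, 0.043297216296195984), (0.15019536018371582, 0.45880505442619324), 19.650634765625)
empty 156.38528442382812 311.96051025390625 (44.710811614990234, 45.73067855834961) [0.45386445 0.20008933 0.012     ]
```

Run:
```python
from h import *
import bench
print([n for n in dir(bench) if not n.startswith('_')], getattr(bench,'finger_overhang',None))
T=np.load("top0.npz"); S=np.load("side0.npz")
f=T["frame"]; h,s,v=cv2.split(cv2.cvtColor(f,cv2.COLOR_BGR2HSV)); print("hsv yellow",h[251,309],s[251,309],v[251,309])
m=(h>20)&(h<35)&(s>150)&(v>150); m[:200]=0; m[:,500:]=0
ce,st,c=blob(m,(309,251)); print(ce,st,ray(T,ce,.107))
m=(s<50)&(v>195); w=np.zeros_like(m); w[211:236,385:413]=1
print("white hsv",h[222,399],s[222,399],v[222,399])
# obstacles from side depth
for nm,C in(("top",T),("side",S)):
    D=C["depth"]; u,w=np.meshgrid(np.arange(640),np.arange(480)); ok=D>0
    p=np.linalg.inv(C["mtx"])@np.stack([u[ok],w[ok],np.ones(ok.sum())])*D[ok]; X=(C["R"].T@(p-C["t"][:,None])).T
    q=(np.hypot(X[:,0],X[:,1])>.3)&(np.hypot(X[:,0],X[:,1])<.8)&(X[:,1]>-.75)&(X[:,1]<.3)&(X[:,2]>.08)
    X=X[q]; g=np.round(X[:,:2]/.06).astype(int)
    for k in np.unique(g,axis=0):
        i=(g==k).all(1)
        if i.sum()>15: print(nm,np.round(k*.06,2),i.sum(),round(X[i,2].max(),3))
    if nm=="top":
        for col,n in (("b",(220,278)),("y",(309,251)),("w",(399,222))): print(col, D[n[1],n[0]], ((C["R"].T@(np.linalg.inv(C["mtx"])@[n[0],n[1],1]*D[n[1],n[0]]-C["t"]))))
```

```text
['PlanningError', 'capture', 'finger_overhang', 'get_state', 'job_done'] 0.022
hsv yellow 29 145 246Traceback (most recent call last):
  File "<stdin>", line 7, in <module>
  File "h.py", line 8, in blob
    i=min(k,key=lambda i:np.hypot(*(ce[i]-near)))
ValueError: min() iterable argument is empty
```

```bash
sed -i 's/(h<35)&(s>150)/(h<35)\&(s>110)/' h.py
python3 - <<'E'
from h import *
T=np.load("top0.npz"); S=np.load("side0.npz")
f=T["frame"]; h,s,v=cv2.split(cv2.cvtColor(f,cv2.COLOR_BGR2HSV))
m=masks(f)["yellow"].copy(); m[:200]=0; m[:,500:]=0
ce,st,c=blob(m,(309,251)); print(ce,st,ray(T,ce,.107))
for nm,C in(("top",T),("side",S)):
    D=C["depth"]; u,w=np.meshgrid(np.arange(640),np.arange(480)); ok=D>0
    p=np.linalg.inv(C["mtx"])@np.stack([u[ok],w[ok],np.ones(ok.sum())])*D[ok]; X=(C["R"].T@(p-C["t"][:,None])).T
    r=np.hypot(X[:,0],X[:,1])
    q=(r>.3)&(r<.8)&(X[:,1]>-.75)&(X[:,1]<.3)&(X[:,2]>.08)&(X[:,0]>0)
    X=X[q]; g=np.round(X[:,:2]/.06).astype(int)
    for k in np.unique(g,axis=0):
        i=(g==k).all(1)
        if i.sum()>15: print(nm,np.round(k*.06,2),i.sum(),round(X[i,2].max(),3))
E
```

```text
[308.36040609 250.82402707] [295 238  28  27 591] [ 0.52921353 -0.00599283  0.107     ]
top [0.48 0.06] 198 0.111
top [0.48 0.12] 530 0.111
top [ 0.54 -0.12] 522 0.11
top [0.54 0.  ] 702 0.111
top [ 0.6  -0.12] 197 0.11
side [0.48 0.06] 116 0.11
side [0.48 0.12] 906 0.11
side [ 0.54 -0.12] 465 0.11
side [0.54 0.  ] 782 0.11
side [ 0.6  -0.12] 145 0.11
```

```bash
python3 -m handwheel '[[[0,0,0],[25.1,-28.7,0],0],[[0,0,0],[25.1,-28.7,0],0],[[0,0,0],[25.1,-28.7,0],0],[[0,0,0],[25.1,-28.7,0],0],[[0,0,0],[25.1,-28.7,0],0],[[0,0,0],[25.1,-28.7,0],0],[[0,0,0],[25.1,-28.7,0],0],[[0,0,0],[25.1,-28.7,0],0],[[0,0,0],[25.1,-28.7,0],0],[[0,0,0],[25.1,-28.7,0],0]]' 30 && python3 -m handwheel '[[[0,0,0],[25.1,-28.7,0],0],[[0,0,0],[25.1,-28.7,0],0],[[0,0,0],[25.1,-28.7,0],0],[[0,0,0],[25.1,-28.7,0],0],[[0,0,0],[25.1,-28.7,0],0],[[0,0,0],[25.1,-28.7,0],0],[[0,0,0],[25.1,-28.7,0],0],[[0,0,0],[25.1,-28.7,0],0],[[0,0,0],[25.1,-28.7,0],0],[[0,0,0],[25.1,-28.7,0],0]]'
python3 -m handwheel '[[[0,0,-7],[0,0,0],0],[[0,0,-7],[0,0,0],0],[[0,0,-7],[0,0,0],0],[[0,0,-7],[0,0,0],0],[[0,0,-7],[0,0,0],0],[[0,0,-7],[0,0,0],0],[[0,0,-7],[0,0,0],0],[[0,0,-7],[0,0,0],0],[[0,0,-7],[0,0,0],0],[[0,0,-7],[0,0,0],0]]'
python3 -m handwheel '[[[0,0,-7],[0,0,0],0],[[0,0,-7],[0,0,0],0],[[0,0,-7],[0,0,0],0],[[0,0,-4.4],[0,0,0],0],[[0,0,0],[0,0,0],0],[[0,0,0],[0,0,0],0]]'
cat >> h.py <<'E'
from scipy.spatial.transform import Rotation as Ro
def go(x,y,z):
    "mm in tool axes to world target; plus tool tilt/heading"
    from bench import get_state
    s=get_state(); R=Ro.from_rotvec(s["tool_rot"]).as_matrix(); p=s["eef_pos"]
    print("t",round(s["clock"],2),"p",np.round(p,4),"y-axis deg",round(np.degrees(np.arctan2(R[1,1],R[0,1])),2),"zaxis",np.round(R[:,2],4))
    print("tool move mm",np.round(R.T@(np.array([x,y,z])-p)*1000,1),"grip",round(s["gripper_force"],1),"open",round(s["opening"],3),"F",np.round(s["wrist_force"],1))
E
python3 -c "from h import *; go(.4937,.0989,.160)"
```

```text
clock: 0.93
eef_pos: [0.3206, -0.2398, 0.253]
tool_rot: [-3.117, -0.389, 0.0]
wrist_force: [1.1, -0.2, 0.9]
opening: 1.0
gripper_force: 0.0
clock: 1.77
eef_pos: [0.4932, 0.1005, 0.2529]
tool_rot: [3.117, 0.39, -0.001]
wrist_force: [0.3, -1.0, 0.3]
opening: 0.999
gripper_force: 0.0
clock: 2.6
eef_pos: [0.4927, 0.0984, 0.2528]
tool_rot: [-2.323, -2.114, 0.001]
wrist_force: [-0.3, -1.2, 0.7]
opening: 0.997
gripper_force: 0.0
clock: 3.1
eef_pos: [0.4928, 0.0984, 0.2529]
tool_rot: [-1.813, -2.565, 0.001]
wrist_force: [-0.1, -0.8, -0.0]
opening: 0.998
gripper_force: 0.0
t 3.1 p [0.4928 0.0984 0.2529] y-axis deg 19.5 zaxis [-7.e-04 -1.e-04 -1.e+00]
tool move mm [ 0.2  1.1 92.9] grip 0.0 open 0.998 F [-0.1 -0.8 -0. ]
```

```bash
python3 -m handwheel '[[[0,0,0],[0,1,25],0],[[0,0,0],[0,0,25],0],[[0,0,0],[0,0,25],0],[[0,0,0],[0,0,25],0],[[0,0,0],[0,0,24],0],[[0,0,0],[0,0,15],0],[[0,0,0],[0,0,10],0],[[0,0,0],[0,0,0],0],[[0,0,0],[0,0,0],0.4],[[0,0,0],[0,0,0],0.5]]' 30
python3 -m handwheel '[[[0,0,0],[0,0,0],1],[[0,0,0],[0,0,0],1],[[0,0,0],[0,0,0],1],[[0,0,0],[0,0,0],1],[[0,0,0],[0,0,0],1],[[0,0,0],[0,0,0],1]]' 30
python3 - <<'E'
from h import *
from bench import capture
go(.4937,.0989,.104)
c=capture("side"); cv2.imwrite("pics/s1.png",cv2.resize(c["frame"][180:400,200:440],None,fx=2.5,fy=2.5))
E
```

```text
clock: 3.93
eef_pos: [0.4949, 0.0989, 0.1057]
tool_rot: [1.81, 2.566, 0.002]
wrist_force: [-0.6, 0.4, -0.2]
opening: 0.744
gripper_force: 0.0
clock: 4.43
eef_pos: [0.4948, 0.0988, 0.1056]
tool_rot: [1.809, 2.567, 0.002]
wrist_force: [-1.3, -0.3, 6.7]
opening: 0.384
gripper_force: 29.6
t 4.43 p [0.4948 0.0988 0.1056] y-axis deg 19.65 zaxis [ 2.1e-03  1.0e-04 -1.0e+00]
tool move mm [ 0.4 -1.   1.6] grip 29.6 open 0.384 F [-1.3 -0.3  6.7]
```

View pics/s1.png

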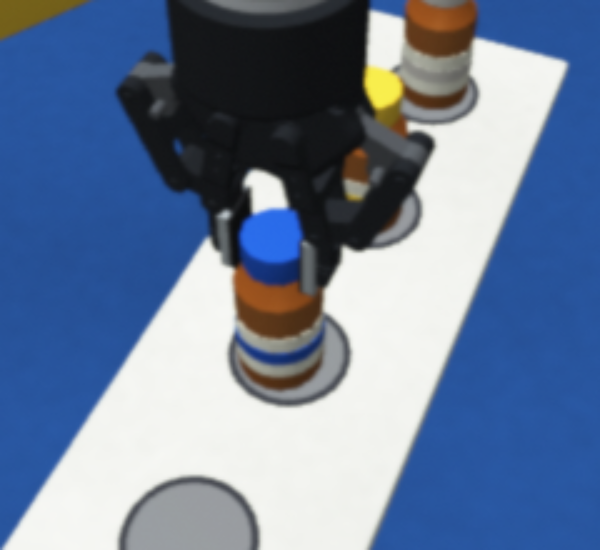

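The side view shows the jaws closed squarely on the blue cap, with the bottle upright. I'll lift it and park it at +165.

```bash
python3 -m handwheel '[[[0,0,0],[0,0,-4],1],[[0,0,0],[0,0,-12],1],[[0,0,0],[0,0,-14],1],[[0,0,0],[10,0,-10],1],[[0,0,0],[20,-1,0],1],[[0,0,0],[25,-1,0],1],[[0,0,0],[25,-1,0],1],[[0,0,0],[18,-1,0],1],[[0,0,0],[10,0,0],1],[[0,0,0],[0,0,0],1]]' 30
python3 -m handwheel '[[[0,0,0],[0,0,5],1],[[0,0,0],[0,0,10],1],[[0,0,0],[0,0,10],1],[[0,0,0],[0,0,6],1],[[0,0,0],[0,0,4],1],[[0,0,0],[0,0,2],1],[[0,0,0],[0,0,0],1]]' 30
python3 -c "from h import *; go(.4545,.1995,.1056)"
```

```text
clock: 5.32
eef_pos: [0.453, 0.2012, 0.1448]
tool_rot: [-1.806, -2.57, -0.001]
wrist_force: [0.8, -0.0, -1.3]
opening: 0.387
gripper_force: 30.2
clock: 5.9
eef_pos: [0.4535, 0.1987, 0.1066]
tool_rot: [-1.81, -2.567, 0.002]
wrist_force: [0.1, 0.3, -1.6]
opening: 0.383
gripper_force: 30.1
t 5.9 p [0.4535 0.1987 0.1066] y-axis deg 19.62 zaxis [-1.3e-03 -4.0e-04 -1.0e+00]
tool move mm [0.4 1.2 1. ] grip 30.1 open 0.383 F [ 0.1  0.3 -1.6]
```

```bash
python3 -m handwheel '[[[0,0,0],[0,0,0.7],1],[[0,0,0],[0,0,0],1]]' 30;python3 -m handwheel '[[[0,0,0],[0,0,0.7],1],[[0,0,0],[0,0,0],1]]' 30
```

```text
clock: 6.07
eef_pos: [0.4541, 0.1991, 0.1069]
tool_rot: [1.81, 2.568, 0.001]
wrist_force: [-0.4, -0.2, -1.9]
opening: 0.382
gripper_force: 30.1
clock: 6.23
eef_pos: [0.454, 0.1992, 0.1061]
tool_rot: [1.81, 2.568, 0.001]
wrist_force: [-0.9, -0.4, -2.2]
opening: 0.387
gripper_force: 30.1
```

```bash
python3 -m handwheel '[[[0,0,0],[0,0,0.7],1],[[0,0,0],[0,0,0],1]]' 30;python3 -m handwheel '[[[0,0,0],[0,0,0.7],1],[[0,0,0],[0,0,0],1]]' 30;python3 -m handwheel '[[[0,0,0],[0,0,0],1],[[0,0,0],[0,0,0],1]]' 30
```

```text
clock: 6.4
eef_pos: [0.4541, 0.1992, 0.1058]
tool_rot: [1.809, 2.568, 0.001]
wrist_force: [-1.6, -1.1, 2.2]
opening: 0.387
gripper_force: 30.5
clock: 6.57
eef_pos: [0.4543, 0.1993, 0.1057]
tool_rot: [1.809, 2.568, 0.001]
wrist_force: [-4.1, -1.2, 9.7]
opening: 0.386
gripper_force: 31.1
clock: 6.73
eef_pos: [0.4543, 0.1993, 0.1057]
tool_rot: [1.809, 2.568, 0.001]
wrist_force: [-4.0, -1.4, 9.1]
opening: 0.385
gripper_force: 31.1
```

```bash
python3 -m handwheel '[[[0,0,0],[0,0,-0.7],0.5],[[0,0,0],[0,0,0],0.4],[[0,0,0],[0,0,0],0],[[0,0,0],[0,0,0],0],[[0,0,0],[0,0,0],0],[[0,0,0],[0,0,0],0],[[0,0,0],[0,0,-15],0],[[0,0,0],[0,0,-30],0],[[0,0,0],[0,0,-30],0],[[0,0,0],[0,0,-15],0]]' 30
python3 -m handwheel '[[[0,0,0],[-20,0,0],0],[[0,0,0],[-36,0,0],0],[[0,0,0],[-36,0,0],0],[[0,0,0],[-36,0,0],0],[[0,0,0],[-36,0,0],0],[[0,0,0],[-36,0,0],0],[[0,0,0],[-19,0,0],0],[[0,0,0],[0,0,0],0],[[0,0,0],[0,0,0],0]]' 30
python3 - <<'E'
from h import *
from bench import capture
go(.5292,-.006,.108)
c=capture("side"); cv2.imwrite("pics/s2.png",c["frame"])
m=masks(c["frame"])["blue"]; ce,s,_=blob(m,(275,340),80); print(ce,s,ray(c,ce,.107))
E
```

```text
clock: 7.57
eef_pos: [0.455, 0.1995, 0.1988]
tool_rot: [1.808, 2.566, 0.005]
wrist_force: [1.0, -0.0, 0.7]
opening: 0.997
gripper_force: 0.0
clock: 8.32
eef_pos: [0.5275, -0.008, 0.1949]
tool_rot: [-1.812, -2.565, 0.0]
wrist_force: [0.8, 1.0, -0.0]
opening: 0.999
gripper_force: 0.0
t 8.32 p [ 0.5275 -0.008   0.1949] y-axis deg 19.51 zaxis [-6.e-04  4.e-04 -1.e+00]
tool move mm [ 1.3  2.3 86.9] grip 0.0 open 0.999 F [ 0.8  1.  -0. ]
[268.20054945 353.40521978] [253 339  32  29 728] [0.45330125 0.19893916 0.107     ]
```

View pics/s2.png

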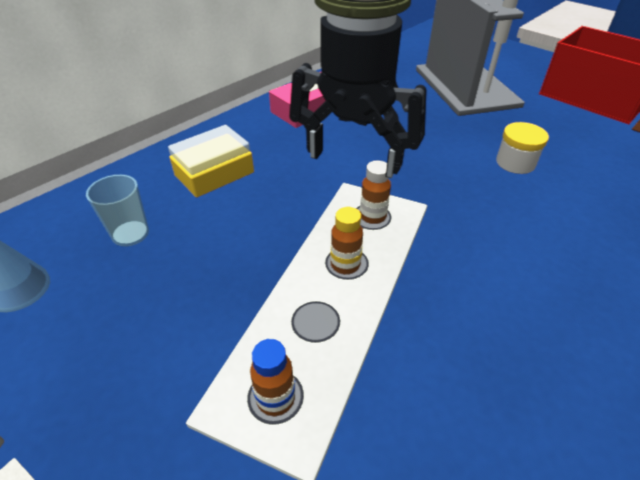

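The side view shows blue standing upright on the parking place, with its cap at (268,353). The +55 place at (316,322) is now free, and the jaws are above yellow at (347,216). Next I'll grip yellow.

```bash
python3 -m handwheel '[[[0,0,0],[1.3,2,15],0],[[0,0,0],[0,0,20],0],[[0,0,0],[0,0,20],0],[[0,0,0],[0,0,15],0],[[0,0,0],[0,0,10],0],[[0,0,0],[0,0,7.5],0],[[0,0,0],[0,0,0],0],[[0,0,0],[0,0,0],0.4],[[0,0,0],[0,0,0],0.5],[[0,0,0],[0,0,0],0.6]]' 30
python3 -m handwheel '[[[0,0,0],[0,0,0],1],[[0,0,0],[0,0,0],1],[[0,0,0],[0,0,0],1],[[0,0,0],[0,0,0],1],[[0,0,0],[0,0,0],1],[[0,0,0],[0,0,0],1]]' 30
python3 - <<'E'
from h import *
from bench import capture
c=capture("side"); h,s,v=cv2.split(cv2.cvtColor(c["frame"],cv2.COLOR_BGR2HSV))
ce,st,k=blob((s<60)&(v>100)&(v<190),(316,322),300); e=cv2.fitEllipse(k); print(e,st); p=ray(c,e[0],.012); print(p)
go(p[0],p[1],.108)
c=capture("top"); cv2.imwrite("pics/t1.png",c["frame"]); h,s,v=cv2.split(cv2.cvtColor(c["frame"],cv2.COLOR_BGR2HSV))
ce,st,k=blob((s<60)&(v>100)&(v<190),(235,286),300); e=cv2.fitEllipse(k); print(e,st); p=ray(c,e[0],.012); print(p)
E
```

```text
clock: 9.2
eef_pos: [0.5298, -0.0052, 0.109]
tool_rot: [1.809, 2.567, 0.002]
wrist_force: [0.3, -1.2, -0.5]
opening: 0.607
gripper_force: 0.0
clock: 9.7
eef_pos: [0.5296, -0.0054, 0.1088]
tool_rot: [1.809, 2.567, 0.001]
wrist_force: [-1.5, -0.1, 5.0]
opening: 0.381
gripper_force: 29.7
((315.2745056152344, 321.47210693359375), (40.9307975769043, 48.66880798339844), 87.65299224853516) [ 291  301   50   42 1487]
[0.49246766 0.09412031 0.012     ]
t 9.75 p [ 0.5296 -0.0054  0.1088] y-axis deg 19.65 zaxis [ 1.5e-03 -2.0e-04 -1.0e+00]
tool move mm [106.2  -1.5   0.7] grip 29.7 open 0.382 F [-1.2  0.4  5.3]
((235.10043334960938, 285.572021484375), (40.44730758666992, 41.542762756347656), 31.767885208129883) [ 215  265   41   42 1378]
[0.49212334 0.09523311 0.012     ]
```

```bash
python3 -m handwheel '[[[0,0,0],[0,0,-4],1],[[0,0,0],[0,0,-12],1],[[0,0,0],[0,0,-14],1],[[0,0,0],[10,0,-10],1],[[0,0,0],[20,-1.5,0],1],[[0,0,0],[25,0,0],1],[[0,0,0],[25,0,0],1],[[0,0,0],[17,0,0],1],[[0,0,0],[10,0,0],1],[[0,0,0],[0,0,0],1]]' 30
python3 -m handwheel '[[[0,0,0],[0,0,5],1],[[0,0,0],[0,0,10],1],[[0,0,0],[0,0,10],1],[[0,0,0],[0,0,6],1],[[0,0,0],[0,0,4],1],[[0,0,0],[0,0,2],1],[[0,0,0],[0,0,0],1],[[0,0,0],[0,0,0],1]]' 30
python3 -c "from h import *; go(.4923,.0948,.1088)"
```

```text
clock: 10.63
eef_pos: [0.4908, 0.097, 0.1482]
tool_rot: [-1.807, -2.57, -0.001]
wrist_force: [0.5, -0.1, -1.6]
opening: 0.385
gripper_force: 30.2
clock: 11.3
eef_pos: [0.4916, 0.0949, 0.1107]
tool_rot: [-1.81, -2.568, 0.0]
wrist_force: [1.0, 0.5, -2.2]
opening: 0.384
gripper_force: 30.2
t 11.3 p [0.4916 0.0949 0.1107] y-axis deg 19.64 zaxis [-1.e-04 -0.e+00 -1.e+00]
tool move mm [-0.3  0.6  1.9] grip 30.2 open 0.384 F [ 1.   0.5 -2.2]
```

```bash
python3 -m handwheel '[[[0,0,0],[0,0.6,0.8],1],[[0,0,0],[0,0,0],1],[[0,0,0],[0,0,0],1]]' 30;python3 -m handwheel '[[[0,0,0],[0,0,0.8],1],[[0,0,0],[0,0,0],1],[[0,0,0],[0,0,0],1]]' 30;python3 -m handwheel '[[[0,0,0],[0,0,0.6],1],[[0,0,0],[0,0,0],1],[[0,0,0],[0,0,0],1]]' 30
```

```text
clock: 11.55
eef_pos: [0.4924, 0.0953, 0.1103]
tool_rot: [1.809, 2.568, 0.001]
wrist_force: [-0.0, 0.1, -2.5]
opening: 0.386
gripper_force: 30.2
clock: 11.8
eef_pos: [0.4921, 0.0953, 0.1091]
tool_rot: [1.81, 2.568, 0.0]
wrist_force: [0.2, -0.0, -2.2]
opening: 0.387
gripper_force: 30.2
clock: 12.05
eef_pos: [0.4923, 0.0953, 0.1088]
tool_rot: [1.81, 2.568, 0.0]
wrist_force: [-1.4, -0.1, 1.8]
opening: 0.382
gripper_force: 30.4
```

```bash
python3 -m handwheel '[[[0,0,0],[0,0,0.3],1],[[0,0,0],[0,0,0],0.5],[[0,0,0],[0,0,0],0.4],[[0,0,0],[0,0,0],0],[[0,0,0],[0,0,0],0],[[0,0,0],[0,0,0],0],[[0,0,0],[0,0,0],0],[[0,0,0],[0,0,-20],0],[[0,0,0],[0,0,-30],0],[[0,0,0],[0,0,-30],0]]' 30
python3 -m handwheel '[[[0,0,0],[15,0,-10],0],[[0,0,0],[30,0,0],0],[[0,0,0],[30,0,0],0],[[0,0,0],[25,0,0],0],[[0,0,0],[10,0,0],0],[[0,0,0],[0,0,0],0],[[0,0,0],[0,0,0],0]]' 30
python3 - <<'E'
from h import *
from bench import capture
go(.4540,.1991,.1075)
c=capture("side"); cv2.imwrite("pics/s3.png",c["frame"])
m=masks(c["frame"]); ce,s,_=blob(m["yellow"],(311,274),80); print(ce,s,ray(c,ce,.107))
E
```

```text
clock: 12.88
eef_pos: [0.4909, 0.0951, 0.1879]
tool_rot: [-1.808, -2.566, 0.003]
wrist_force: [1.3, 0.2, 0.1]
opening: 1.003
gripper_force: 0.0
clock: 13.47
eef_pos: [0.4551, 0.1988, 0.1981]
tool_rot: [1.807, 2.569, -0.001]
wrist_force: [-0.6, -0.5, -0.4]
opening: 0.996
gripper_force: 0.0
t 13.47 p [0.4551 0.1988 0.1981] y-axis deg 19.74 zaxis [ 1.e-04 -6.e-04 -1.e+00]
tool move mm [ 0.7 -0.9 90.6] grip 0.0 open 0.996 F [-0.6 -0.5 -0.4]
[524.54949944 134.9621802 ] [504 122  44  27 899] [ 0.4498877  -0.34847864  0.107     ]
```

View pics/s3.png

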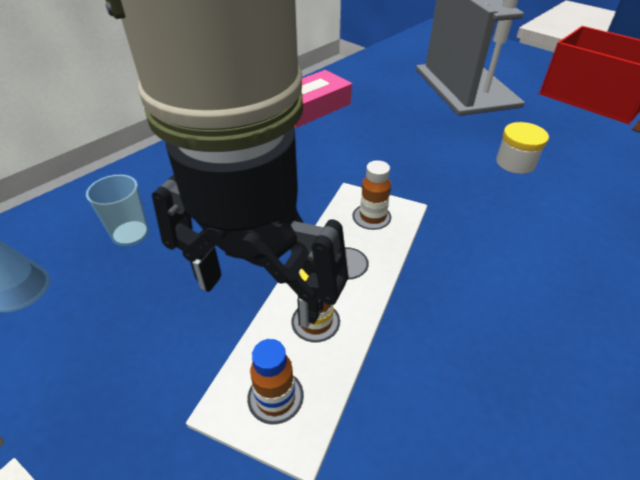

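Yellow stands on the +55 place at (316,318), partly hidden by the gripper. Blue stands at (270,380) below the jaws, and the -55 place at (350,262) is free. I'll grip blue.

```bash
python3 -m handwheel '[[[0,0,0],[0.7,-0.9,15],0],[[0,0,0],[0,0,20],0],[[0,0,0],[0,0,20],0],[[0,0,0],[0,0,15],0],[[0,0,0],[0,0,12],0],[[0,0,0],[0,0,8],0],[[0,0,0],[0,0,0],0],[[0,0,0],[0,0,0],0.4],[[0,0,0],[0,0,0],0.5],[[0,0,0],[0,0,0],0.6]]' 30
python3 -m handwheel '[[[0,0,0],[0,0,0],1],[[0,0,0],[0,0,0],1],[[0,0,0],[0,0,0],1],[[0,0,0],[0,0,0],1],[[0,0,0],[0,0,0],1],[[0,0,0],[0,0,0],1]]' 30
python3 - <<'E'
from h import *
from bench import capture
c=capture("top"); h,s,v=cv2.split(cv2.cvtColor(c["frame"],cv2.COLOR_BGR2HSV))
ce,st,k=blob((s<60)&(v>100)&(v<190),(312,261),300); e=cv2.fitEllipse(k); print(e,st); p=ray(c,e[0],.012); print(p)
m=masks(c["frame"])["yellow"].copy(); m[:200]=0;m[:,500:]=0
try:
    ce,st,k=blob(m,(221,279),80); print("yellow",ce,st,ray(c,ce,.107))
except Exception as x: print(x)
go(p[0],p[1],.108)
E
```

```text
clock: 14.35
eef_pos: [0.4549, 0.1994, 0.1094]
tool_rot: [1.809, 2.567, 0.003]
wrist_force: [-0.5, -0.0, 0.7]
opening: 0.607
gripper_force: 0.0
clock: 14.85
eef_pos: [0.4546, 0.1994, 0.1092]
tool_rot: [1.809, 2.567, 0.002]
wrist_force: [-0.4, -0.5, 6.6]
opening: 0.386
gripper_force: 29.6
((311.69891357421875, 260.6171875), (45.18595504760742, 45.71186447143555), 136.55743408203125) [ 289  238   47   46 1661]
[ 0.52881343 -0.0080852   0.012     ]
yellow [224.01170569 279.37792642] [211 266  27  28 598] [0.49221954 0.09424084 0.107     ]
t 14.9 p [0.4546 0.1994 0.1093] y-axis deg 19.67 zaxis [ 1.6e-03  4.0e-04 -1.0e+00]
tool move mm [-220.4    0.     1.3] grip 29.6 open 0.385 F [-1.9 -1.5  5.6]
```

```bash
python3 -m handwheel '[[[0,0,0],[0,0,-4],1],[[0,0,0],[0,0,-14],1],[[0,0,0],[0,0,-22],1],[[0,0,0],[0,0,-26],1],[[0,0,0],[0,0,-26],1],[[0,0,0],[0,0,-22],1],[[0,0,0],[0,0,-14],1],[[0,0,0],[0,0,-6],1],[[0,0,0],[0,0,0],1]]' 30
python3 -m handwheel '[[[0,0,0],[-10,0,0],1],[[0,0,0],[-22,0,0],1],[[0,0,0],[-30,0,0],1],[[0,0,0],[-35,0,0],1],[[0,0,0],[-35,0,0],1],[[0,0,0],[-35,0,0],1],[[0,0,0],[-28,0,0],1],[[0,0,0],[-17,0,0],1],[[0,0,0],[-8,0,0],1],[[0,0,0],[0,0,0],1]]' 30
python3 -m handwheel '[[[0,0,0],[0,0,8],1],[[0,0,0],[0,0,18],1],[[0,0,0],[0,0,25],1],[[0,0,0],[0,0,25],1],[[0,0,0],[0,0,20],1],[[0,0,0],[0,0,14],1],[[0,0,0],[0,0,9],1],[[0,0,0],[0,0,5],1],[[0,0,0],[0,0,0],1],[[0,0,0],[0,0,0],1]]' 30
python3 -c "from h import *; go(.529,-.0083,.1092)"
```

```text
clock: 15.65
eef_pos: [0.4547, 0.1995, 0.2438]
tool_rot: [1.809, 2.567, 0.003]
wrist_force: [0.0, -0.3, -1.5]
opening: 0.387
gripper_force: 30.2
clock: 16.48
eef_pos: [0.5274, -0.0098, 0.2403]
tool_rot: [-1.811, -2.564, 0.003]
wrist_force: [-0.3, 0.4, -1.6]
opening: 0.384
gripper_force: 30.2
clock: 17.32
eef_pos: [0.5282, -0.0075, 0.1187]
tool_rot: [1.809, 2.568, 0.001]
wrist_force: [0.3, -0.4, -0.4]
opening: 0.385
gripper_force: 30.3
t 17.32 p [ 0.5282 -0.0075  0.1187] y-axis deg 19.69 zaxis [ 6.e-04  0.e+00 -1.e+00]
tool move mm [-1.   0.4  9.5] grip 30.3 open 0.385 F [ 0.3 -0.4 -0.4]
```

```bash
python3 -m handwheel '[[[0,0,0],[-1,0.4,4],1],[[0,0,0],[0,0,3],1],[[0,0,0],[0,0,1],1],[[0,0,0],[0,0,0],1],[[0,0,0],[0,0,0],1]]' 30;python3 -m handwheel '[[[0,0,0],[0,0,0.8],1],[[0,0,0],[0,0,0],1],[[0,0,0],[0,0,0],1]]' 30;python3 -m handwheel '[[[0,0,0],[0,0,0.6],1],[[0,0,0],[0,0,0],1],[[0,0,0],[0,0,0],1]]' 30
```

```text
clock: 17.73
eef_pos: [0.5288, -0.0089, 0.1104]
tool_rot: [1.81, 2.568, 0.0]
wrist_force: [0.6, 0.7, -2.5]
opening: 0.383
gripper_force: 30.3
clock: 17.98
eef_pos: [0.5287, -0.0088, 0.1094]
tool_rot: [1.81, 2.568, 0.0]
wrist_force: [-0.6, 0.1, -1.2]
opening: 0.387
gripper_force: 30.3
clock: 18.23
eef_pos: [0.5289, -0.0089, 0.1093]
tool_rot: [1.809, 2.568, 0.0]
wrist_force: [-2.5, -0.7, 5.0]
opening: 0.384
gripper_force: 30.7
```

Blue is in contact with the rack at the -55 place. I'll release it, lift and check.

```bash
python3 -m handwheel '[[[0,0,0],[0,0,-0.2],0.5],[[0,0,0],[0,0,0],0.4],[[0,0,0],[0,0,0],0],[[0,0,0],[0,0,0],0],[[0,0,0],[0,0,0],0],[[0,0,0],[0,0,0],0],[[0,0,0],[0,0,-15],0],[[0,0,0],[0,0,-30],0],[[0,0,0],[0,0,-35],0],[[0,0,0],[0,0,-35],0]]' 30
python3 -m handwheel '[[[0,0,0],[0,-20,-30],0],[[0,0,0],[0,-35,0],0],[[0,0,0],[0,-35,0],0],[[0,0,0],[0,-20,0],0],[[0,0,0],[0,0,0],0],[[0,0,0],[0,0,0],0]]' 30
python3 - <<'E'
from h import *
from bench import capture
go(.529,-.0083,.1092)
X=np.array([-.3371,.9415]); Y=np.array([.9415,.3371]); o=np.array([.5107,.0433])
for n,ns in (("side",dict(yellow=(311,274),blue=(347,216))),("top",dict(yellow=(221,279),blue=(309,251)))):
    c=capture(n); cv2.imwrite(f"pics/{n}4.png",c["frame"]); m=masks(c["frame"])
    for k,q in ns.items():
        try: ce,s,_=blob(m[k],q,80); p=ray(c,ce,.107); print(n,k,ce,s[4],p,"rack y,x",(p[:2]-o)@X,(p[:2]-o)@Y)
        except Exception as e: print(n,k,e)
E
```

```text
clock: 19.07
eef_pos: [0.5279, -0.0087, 0.2245]
tool_rot: [-1.809, -2.567, 0.001]
wrist_force: [1.1, -0.0, -0.5]
opening: 0.999
gripper_force: 0.0
clock: 19.57
eef_pos: [0.4249, -0.0461, 0.2544]
tool_rot: [1.81, 2.566, 0.001]
wrist_force: [-0.6, 0.7, 0.1]
opening: 1.003
gripper_force: 0.0
t 19.57 p [ 0.4249 -0.0461  0.2544] y-axis deg 19.59 zaxis [ 1.6e-03 -3.0e-04 -1.0e+00]
tool move mm [  0.8 110.5 145.3] grip 0.0 open 1.003 F [-0.6  0.7  0.1]
side yellow [313.84479718 273.99470899] 567 [0.49164962 0.09578997 0.107     ] rack y,x 0.05584118862057208 -0.00024156527898289842
side blue [350.14950166 214.45182724] 301 [ 0.52814283 -0.00949795  0.107     ] rack y,x -0.05558924575299492 -0.001375767918659565
top yellow [319.13978495  52.88172043] 279 [ 0.7841163  -0.01262227  0.107     ] rack y,x -0.14481945740686727 0.23857005183730468
top blue [45.50320513  5.56730769] 312 [0.84158215 0.34339718 0.107     ] rack y,x 0.17100112793116007 0.41268830208575935
```

View pics/side4.png

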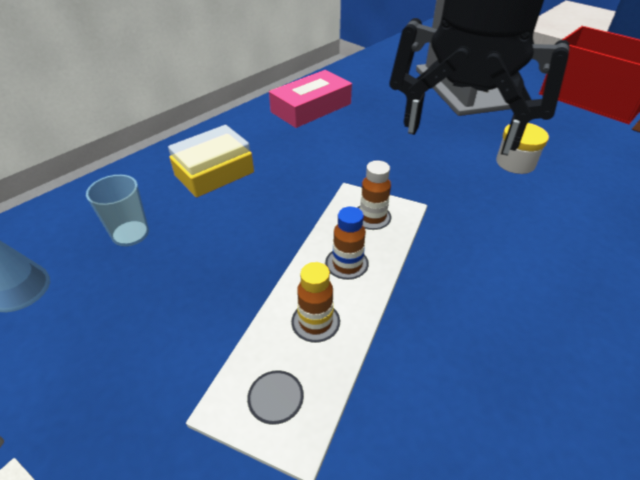

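The side view shows yellow upright on the +55 place (cap at (314,274)) and blue upright on the -55 place (cap at (350,214)). Both are within about 2 mm of centre. The white bottle is still at (377,168), and the gripper is clear. The arm hides the bottles in the last top view.

```bash
python3 -c "from bench import *; print(job_done())"
```

```text
the job is handed in; nothing more can be done
None
```

The blue and yellow bottles have swapped places, upright and within about 2 mm of centre in the final side view; the white bottle was not moved, and the job was handed in at about 20 s (no verdict was returned).

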